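# Mark a bracket with the automatic punch

### The arm

A 6-joint arm with a two-finger parallel gripper is mounted at the origin on a cart in front of the work surface, level with it; the furniture and walls round the work are solid. World frame = base frame: x ahead of the robot, y to its left, z up, the work surface at z = 0. Lengths are in m, angles in degrees, forces in N, time in s.
With the tool pointing down it reaches from about 0.3 to 0.75 m from the base axis. Payload 8.5 kg.
Tool frame: the origin (TCP) lies on the centre line of the jaws, within the pads' length; the fingertips stand 19 mm ahead of it and the grasp point (between the pads) is the TCP (env.tcp_to_tips is the z of the fingertips in the tool frame, in m); z points along the fingers, y is the line along which they close (so a half turn about z gives the same grasp; the last joint's range is limited). The gripper opens to 85 mm and grips with 20 to 120 N. Pads are 22 mm wide; open, the fingers measure 114 mm over their backs; the gripper's body (76 mm by 85 mm) begins 54 mm behind the grasp point. The pads swing forward as they close: fully open they stand 13 mm farther back than shut.
Start: joints at [60.602, 21.807, 74.336, -0, 83.858, -12.336], TCP at [0.161, 0.526, 0.21] pointing down, gripper open.
Joint ranges: [-178.18, 178.18], [-50.72, 133.34], [12.68, 142.11], [-81.47, 261.47], [9.98, 163.14], [-165.26, 165.26]. Speed limits (degrees/s): [136.94, 136.94, 180, 180, 180, 180].

### API

Orientations are given as a 3x3 rotation matrix whose columns are the frame's x, y, z axes.
In Python, from rig import env gives the robot as it stands.
- The arm moves only by the tool servo_tool, never from a script. Its argument "steps" is a list of rows, each an object of numbers: "tx", "ty", "tz": the shift along the world's x, y, z in cm; "yaw": the turn about the world's z in degrees; "claw": the finger opening in cm, from 0 to 8.54. In form: [{"tx": .., "ty": .., "tz": .., "yaw": .., "claw": ..}, ...]. A call has 1 to 20 rows; each row shifts and turns the commanded pose from where the row before left it; what a row does not reach is not made up. A row lasts 1/10 s, in which the tool goes at most 50 mm and 8.59 degrees, less where a joint would pass 70% of its speed; a pose out of reach is approached as far as the arm can. A call with a gripper value outside its range is refused whole. The fingers move at their own pace and stop on an object; "newtons" is the grip in N (left out, the last holds). Time passes only in rows, so rows that do not move let the fingers close. It gives the time, the measured TCP pose, the force, the opening and the grip force at its end, in the units of the state.
- env.observe(): the state, without advancing time (a new reading comes with each control period).
- env.get_image(name): name is "side" or "top" or "wrist"; returns (picture, depth): 420x560x3 uint8, red, green, blue; 420x560 float32, m along the optical axis (not along the pixel's ray), 0 where there is no reading.
- env.camera_model(name): a dict with "fovy" (degrees; the focal length in pixels is half the picture's height over the tangent of half this angle, whatever the lens; pixels are square), "cx", "cy" (the principal point, pixels), "T" (4x4, takes a point from camera to world coordinates). Camera axes: x right, y down, z forward; pixel columns grow to the right and rows downward; lengths in m; the calibration is good to about 2 mm. A picture is of the moment at which its call begins: read the wrist's pose just before it. camera_model takes no time and is no camera call; for the wrist camera it gives the pose at the moment of the call.
- env.close_job(): hands the job in; it is judged then, once.
The state is a dict: "time_s": time; "q": joint angles; "qvel": joint speeds; "joint_efforts": joint torques, N m; "position": TCP position; "tool_rot": TCP orientation; "ft_force": force on the tool from outside, world axes, zero at the start; "wrist_torque": the same for the moment, N m; "grip_width": finger opening in m; "gripper_force": force on a finger pad.
Only numpy, scipy, OpenCV 4.12 (cv2) and the standard library are available. Lean on these libraries where they do the work, as an engineer would, in place of code of your own. Each camera call takes 0.05 s, during which the arm holds its last target. There are 200 camera calls.

### The job

Take the red automatic punch out of its wooden stand, put its nose upright into the brass guide bush of the blue marking jig and press straight down until its spring trips and the tip snaps in; stop as soon as it has snapped, without pressing on. Then put the punch back upright in its stand, fully home, without dropping it, and leave the other things on the desk where they are.

Things in the scene. Friction and masses are not known exactly. Their poses are not given: they have to be found in the camera images.
- punch: One-shot automatic punch, red barrel, 0.35 kg, round, upright; z points up to the cap. Origin: centre of the nose's lower end. Bright nose 14 mm diameter, z 0 to 52 mm; dark collar 30 mm diameter, z 52 to 58; red barrel 22 mm diameter, z 58 to 116 (grip here); black cap 25 mm diameter to z 125. A plunger with the 6 mm marking tip stands out 22 mm below the nose when ready, 15 mm when fired.
- nose (a point): The origin of the punch: centre of the lower end of its nose.
- plunger (a joint): The punch's catch: 0 ready, 0.007 m fired. The tip gives against a spring, about 2.5 N for each mm pressed; at 5 to 6 mm and about 15 N the catch trips: plunger and tip snap in by themselves, the force falls to nothing, and they stay in. The tip is then 1 to 2 mm clear of the plate; pressing on meets the plate again and, 6 mm later, hits a hard stop.
- jig: Fixed marking jig: dark foot 120 x 100 x 18 mm, blue bridge 44 x 100 mm with its top at z = 78 mm. Origin: centre of the foot's underside. Under the bridge an aluminium plate lies on a rigid screw bed; the plate's top is anywhere from 22 to 46 mm above the origin, is not measured and must be felt with the tip. More than 22 N, or 10 N after the trip, spoils it.
- bush (a point): Centre of the mouth of the brass guide bush on the jig's bridge, 81 mm above the jig's origin; z points up. A straight hole 17 mm in diameter and 17 mm deep, open below to the plate.
- stand: Fixed wooden punch stand, 64 x 64 x 88 mm, with an upright blind hole 18 mm in diameter and 80 mm deep in the middle of its top. Origin: centre of its underside.
- stand_mouth (a point): Centre of the mouth of the stand's hole, 88 mm above its origin. The punch is home when its collar rests on the stand's top, which puts the nose end 52 mm below this point.
- eraser: Blue and white eraser, 58 x 23 x 12 mm, a bystander; origin at the centre of its underside.
- binder_clip: Black binder clip, 49 x 32 x 18 mm, a bystander; origin at the centre of its underside.
- calculator: White pocket calculator, 140 x 70 x 14 mm, a bystander; origin at the centre of its underside.
- tape_roll: Roll of tan tape, 92 x 90 x 48 mm, a bystander; origin at the centre of its underside.
- mug: Orange mug, 81 x 113 x 101 mm, a bystander; origin at the centre of its underside.
Things that resemble listed ones, but are neither listed nor needed, are in the scene too. Of the things that look like the punch, the larger one is meant.

How it is judged (in metres and radians):
On the way, in this order (a step that is already met when the one before it is completed fails the run):
1. the unfired punch stands upright with its nose in the guide bush (horizontal distance between nose and bush below 0.004 m and z of nose in the frame of bush below -0.003 m and angle between punch's own z axis and vertical below 0.1 rad and value of joint plunger below 0.001 m), for 0.1 s.
2. the punch has tripped (plunger snapped in) while upright in the bush (horizontal distance between nose and bush below 0.004 m and z of nose in the frame of bush below -0.003 m and angle between punch's own z axis and vertical below 0.1 rad and value of joint plunger above 0.006 m), for 0.05 s.
At the end, for the whole second after the job is handed in: The punch has fired (plunger in by more than 6 mm) and stands released and at rest in the stand's hole, upright within 0.06 rad, its nose end within 5 mm of the hole's axis and at least 49 mm below the mouth (value of joint plunger above 0.006 m and horizontal distance between nose and stand_mouth below 0.005 m and z of nose in the frame of stand_mouth below -0.049 m and angle between punch's own z axis and vertical below 0.06 rad and linear speed of punch below 0.02 m/s); the robot touches nothing.
It fails at once if the punch is driven into the jig with more than 22 N (contact force between punch and jig above 22 N).
It fails at once if the punch is pressed on against the jig with more than 10 N after it has tripped (value of joint plunger above 0.006 m and contact force between punch and jig above 10 N).
It fails at once if the punch is dropped (contact force between the fingers and punch below 0.05 N and linear speed of punch above 0.4 m/s).
It fails at once if a bystander (eraser, binder clip, calculator, tape roll, mug) is moved by more than 20 mm (distance of any of eraser, binder_clip, calculator, tape_roll, mug from where it was at the start of the episode above 0.02 m).
It also fails if it takes over 56 s, if anything falls off the work surface, if the arm or the gripper's body presses on something with over 40 N, if the wrist force passes 120 N, or if a joint passes its speed limit or range.

## Working session

There is one attempt and no reset: what is moved stays moved. The work goes in short steps, Python scripts to look and compute and a tool call to move; the robot and the scene stay as the last step left them, time stands still between calls to the robot, and variables do not carry over. Pictures are saved under pics/ and viewed, at most 10 in all, crops included, and the job is handed in when it is done.

Besides the shell and the picture viewer there is one more tool, called by a JSON object that holds its "op" and its "data", one argument or row to a line. servo_tool: Moves the arm, as the interface text tells. Its arguments: {"type":"object","properties":{"steps":{"type":"array"},"newtons":{"type":"number"}},"required":["steps"]}

```bash
mkdir -p pics; cat > h.py <<'E'
import numpy as np, cv2
from rig import env
def grab(name):
    m=env.camera_model(name); im,d=env.get_image(name)
    h,w=d.shape; f=h/2/np.tan(np.radians(m["fovy"])/2)
    u,v=np.meshgrid(np.arange(w),np.arange(h))
    P=np.stack([(u-m["cx"])/f*d,(v-m["cy"])/f*d,d],-1)
    T=np.array(m["T"]); W=P@T[:3,:3].T+T[:3,3]
    W[d==0]=np.nan
    return im,d,W,m
def save(n,im): cv2.imwrite(n,im[:,:,::-1])
E
python3 - <<'E'
from h import *
a,_,W,m=grab("top"); b,_,W2,m2=grab("side")
save("pics/a.png",a); save("pics/b.png",b)
np.savez("s.npz",a=a,W=W,b=b,W2=W2)
print(m,m2,env.observe())
E
```

```text
{'fovy': 44.972059012856334, 'cx': 276.7007401058458, 'cy': 207.20294398227514, 'T': array([[-0.00415416, -0.99164158,  0.12895627,  0.39509749],
       [-0.99989576,  0.00590235,  0.01317721,  0.00913975],
       [-0.01382822, -0.12888809, -0.99156273,  1.50680062],
       [ 0.        ,  0.        ,  0.        ,  1.        ]])} {'fovy': 53.1141846284737, 'cx': 278.06978042537577, 'cy': 206.89411601706212, 'T': array([[-0.98434823, -0.07314504,  0.16033828,  0.35382576],
       [-0.17613401,  0.43901796, -0.88104486,  1.22971364],
       [-0.00594732, -0.89549597, -0.44502988,  0.69371071],
       [ 0.        ,  0.        ,  0.        ,  1.        ]])} {'time_s': 0.1, 'q': array([ 6.06016241e+01,  2.18372799e+01,  7.43761836e+01, -4.48481201e-04,
        8.38566770e+01, -1.23360799e+01]), 'qvel': array([-0.03910877, -0.09476627, -0.27161992,  0.04580444, -0.04479615,
       -0.02304249]), 'joint_efforts': array([ 4.37225215e-03, -4.49223590e+01, -2.31654990e+01, -8.87630722e-05,
        3.64003528e-03, -1.83864955e-05]), 'position': array([0.16125262, 0.52555835, 0.209897  ]), 'tool_rot': array([[-9.55986475e-01,  2.93410133e-01, -5.94145865e-04],
       [ 2.93410624e-01,  9.55985910e-01, -1.07036319e-03],
       [ 2.53939670e-04, -1.19758144e-03, -9.99999251e-01]]), 'ft_force': array([0.4477264 , 0.00372676, 0.18036574]), 'wrist_torque': array([-0.03162943,  0.00436178,  0.02152828]), 'gripper_force': 0.0, 'grip_width': 0.08563236496892256}
```

View pics/a.png

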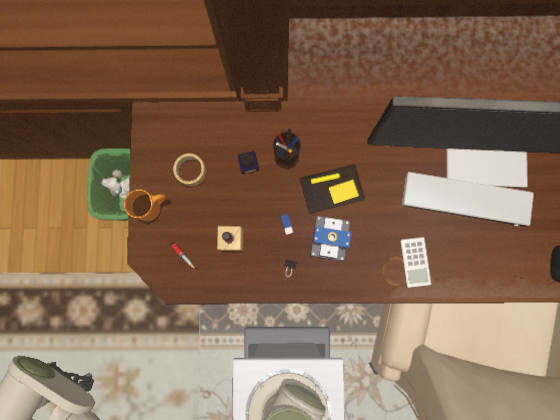

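View pics/b.png

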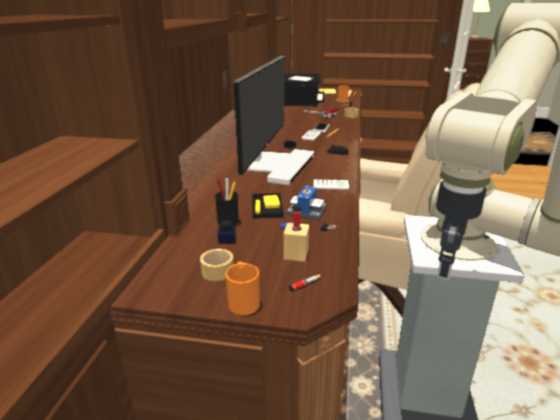

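The top view shows the stand at (229,238) with the punch cap in its centre, the jig at (332,238) with its bush at (332,237), the eraser at (287,224) and the clip at (290,268). The red pen at (183,256) is a decoy. Next I measure these.

```bash
python3 - <<'E'
from h import *
s=np.load("s.npz"); a,W=s["a"],s["W"]
def box(r0,r1,c0,c1): return W[r0:r1,c0:c1].reshape(-1,3),a[r0:r1,c0:c1].reshape(-1,3).astype(int)
np.set_printoptions(precision=4,suppress=True)
P,c=box(215,262,205,255)
def st(n,Q): print(n,len(Q),np.nanmedian(Q,0),np.nanmin(Q,0),np.nanmax(Q,0))
st("standtop",P[(P[:,2]>.08)&(P[:,2]<.095)])
st("cap",P[P[:,2]>.12]); 
P,c=box(205,270,300,365)
st("bridge",P[(P[:,2]>.07)&(P[:,2]<.09)]); st("bush",P[(P[:,2]>.0795)&(P[:,2]<.09)])
st("foot",P[(P[:,2]>.012)&(P[:,2]<.024)])
m=cv2.minAreaRect(P[(P[:,2]>.07)&(P[:,2]<.09)][:,:2].astype(np.float32)); print(m)
P,c=box(215,262,205,255); m=cv2.minAreaRect(P[(P[:,2]>.08)&(P[:,2]<.095)][:,:2].astype(np.float32)); print(m)
for n,r in dict(eraser=(210,238,278,297),clip=(256,280,280,300),calc=(232,292,395,435),tape=(150,190,170,208),mug=(185,225,122,168)).items():
    P,_=box(*r); st(n,P[P[:,2]>.006])
im=cv2.resize(a[200:300,170:370],None,fx=4,fy=4,interpolation=cv2.INTER_CUBIC); save("pics/c.png",im)
E
```

```text
standtop 432 [0.4891 0.1591 0.0883] [0.4623 0.1311 0.08  ] [0.5249 0.196  0.0949]
cap 72 [0.4936 0.162  0.1594] [0.483  0.1521 0.1237] [0.505  0.1734 0.1702]
bridge 537 [ 0.4956 -0.1266  0.0786] [ 0.467  -0.1784  0.0702] [ 0.5243 -0.0736  0.0888]
bush 206 [ 0.4951 -0.1299  0.0812] [ 0.467  -0.1775  0.0795] [ 0.5237 -0.0765  0.0888]
foot 483 [ 0.4763 -0.1104  0.0181] [ 0.4296 -0.2022  0.0122] [ 0.5944 -0.0606  0.0236]
((0.49667873978614807, -0.12625575065612793), (0.09977035224437714, 0.044581733644008636), 80.48977661132812)
((0.49368417263031006, 0.16356439888477325), (0.06473913043737411, 0.06254377961158752), 89.72522735595703)
eraser 161 [0.5393 0.0015 0.0124] [ 0.5039 -0.0282  0.0061] [0.5786 0.0254 0.0199]
clip 101 [ 0.4187 -0.0093  0.0113] [ 0.3809 -0.0328  0.0061] [0.445  0.0202 0.02  ]
calc 1217 [ 0.423  -0.3729  0.0133] [ 0.3419 -0.4322  0.006 ] [ 0.5142 -0.3155  0.025 ]
tape 459 [0.7022 0.2893 0.0429] [0.6468 0.2388 0.006 ] [0.7669 0.3506 0.0556]
mug 958 [0.5943 0.4196 0.0428] [0.542  0.3501 0.006 ] [0.6566 0.4703 0.108 ]
```

View pics/c.png

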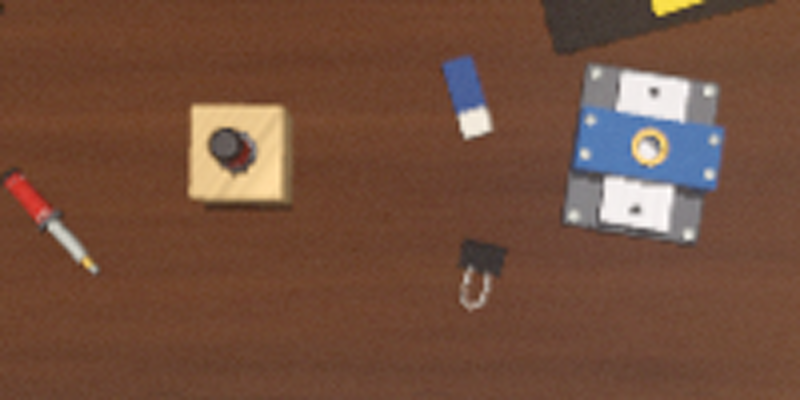

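The enlarged view agrees: the stand top centre is near (0.494,0.163) with the cap above it and slightly parallax-shifted, and the bush is near (0.497,-0.126). Sizes and heights match the given ones. I'll go above the stand and look with the wrist camera.

{"op": "servo_tool", "data": {
  "steps": [
    {"tz": 2, "tx": 2.5, "ty": -2.7},
    {"tz": 2, "tx": 2.5, "ty": -2.7},
    {"tx": 2.5, "ty": -2.7},
    {"tx": 2.5, "ty": -2.7},
    {"tx": 2.5, "ty": -2.7},
    {"tx": 2.5, "ty": -2.7},
    {"tx": 2.5, "ty": -2.7},
    {"tx": 2.5, "ty": -2.7},
    {"tx": 2.5, "ty": -2.7},
    {"tx": 2.5, "ty": -2.7},
    {"tx": 2.5, "ty": -2.7},
    {"tx": 2.5, "ty": -2.7},
    {"tx": 2.5, "ty": -2.7},
    {"tx": 0},
    {"tx": 0},
    {"tx": 0}
  ]
}}

```text
invalid input at $.steps[0]: expected keys tx, ty, tz, yaw, claw
```

```bash
python3 - <<'E'
from h import *
np.set_printoptions(precision=4,suppress=True)
a,d,W,m=grab("wrist"); save("pics/d.png",a); np.savez("w1.npz",a=a,W=W)
o=env.observe(); print(o["position"],o["tool_rot"],o["ft_force"],m["T"])
P=W.reshape(-1,3); A=a.reshape(-1,3).astype(int)
for lo,hi in ((.085,.092),(.155,.168)):
    Q=P[(P[:,2]>lo)&(P[:,2]<hi)&(abs(P[:,0]-.494)<.06)&(abs(P[:,1]-.163)<.06)]; print(len(Q),Q.mean(0),cv2.minAreaRect(Q[:,:2].astype(np.float32)), cv2.minEnclosingCircle(Q[:,:2].astype(np.float32))) if len(Q)>4 else print(len(Q))
E
```

```text
[0.1612 0.5256 0.21  ] [[-0.956   0.2934 -0.0006]
 [ 0.2934  0.956  -0.001 ]
 [ 0.0003 -0.0011 -1.    ]] [-0.7257  1.0553 -1.0115] [[ 0.2939  0.9161  0.2726  0.0906]
 [ 0.9558 -0.281  -0.0862  0.5465]
 [-0.0023  0.2859 -0.9583  0.3724]
 [ 0.      0.      0.      1.    ]]
0
0
```

View pics/d.png

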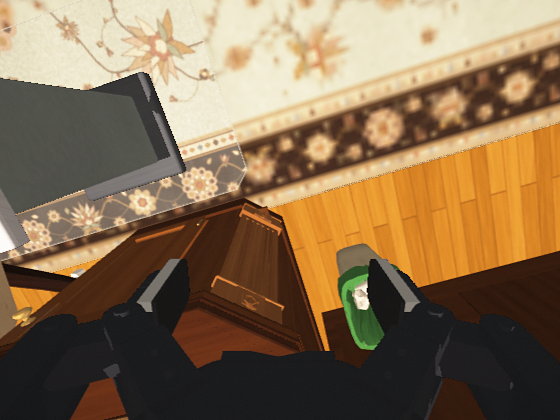

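That picture is only the floor at the start pose, with the fingers at (160,290) and (395,290). The move was refused because every row needs all the keys.

{"op": "servo_tool", "data": {
  "steps": [
    {"tx": 2.5, "ty": -2.7, "tz": 2, "yaw": 0, "claw": 8.5},
    {"tx": 2.5, "ty": -2.7, "tz": 2, "yaw": 0, "claw": 8.5},
    {"tx": 2.5, "ty": -2.7, "tz": 0, "yaw": 0, "claw": 8.5},
    {"tx": 2.5, "ty": -2.7, "tz": 0, "yaw": 0, "claw": 8.5},
    {"tx": 2.5, "ty": -2.7, "tz": 0, "yaw": 0, "claw": 8.5},
    {"tx": 2.5, "ty": -2.7, "tz": 0, "yaw": 0, "claw": 8.5},
    {"tx": 2.5, "ty": -2.7, "tz": 0, "yaw": 0, "claw": 8.5},
    {"tx": 2.5, "ty": -2.7, "tz": 0, "yaw": 0, "claw": 8.5},
    {"tx": 2.5, "ty": -2.7, "tz": 0, "yaw": 0, "claw": 8.5},
    {"tx": 2.5, "ty": -2.7, "tz": 0, "yaw": 0, "claw": 8.5},
    {"tx": 2.5, "ty": -2.7, "tz": 0, "yaw": 0, "claw": 8.5},
    {"tx": 2.5, "ty": -2.7, "tz": 0, "yaw": 0, "claw": 8.5},
    {"tx": 2.5, "ty": -2.7, "tz": 0, "yaw": 0, "claw": 8.5},
    {"tx": 0, "ty": 0, "tz": 0, "yaw": 0, "claw": 8.5},
    {"tx": 0, "ty": 0, "tz": 0, "yaw": 0, "claw": 8.5}
  ]
}}

```text
time_s: 1.65
position: [0.4864, 0.1744, 0.25]
tool_rot: [[-0.956, 0.295, -0.001], [0.295, 0.956, 0.0], [0.001, -0.0, -1.0]]
ft_force: [0.0, 0.1, -0.2]
grip_width: 0.0848
gripper_force: 0.0
```

```bash
cat > look.py <<'E'
from h import *
import sys
np.set_printoptions(precision=4,suppress=True)
a,d,W,m=grab("wrist"); save(sys.argv[1],a); np.savez("w.npz",a=a,W=W)
o=env.observe(); print(o["position"],m["T"][:3,3])
P=W.reshape(-1,3); x,y=float(sys.argv[2]),float(sys.argv[3])
for lo,hi,r in eval(sys.argv[4]):
    Q=P[(P[:,2]>lo)&(P[:,2]<hi)&(np.hypot(P[:,0]-x,P[:,1]-y)<r)]
    print(lo,len(Q)); 
    if len(Q)>4: print(Q.mean(0),cv2.minAreaRect(Q[:,:2].astype(np.float32)), cv2.minEnclosingCircle(Q[:,:2].astype(np.float32)))
E
python3 look.py pics/e.png .494 .163 "((.084,.092,.06),(.157,.166,.03))"
```

```text
[0.4859 0.175  0.2502] [0.4158 0.1952 0.4126]
0.084 2301
[0.4876 0.1641 0.0872] ((0.49319377541542053, 0.16182446479797363), (0.06413695961236954, 0.06448131054639816), 89.19113159179688) ((0.49315959215164185, 0.16217494010925293), 0.04516690596938133)
0.157 457
[0.4923 0.1624 0.1596] ((0.49269822239875793, 0.162576824426651), (0.021602381020784378, 0.021738845854997635), 63.0133171081543) ((0.4925994873046875, 0.16223053634166718), 0.011550969444215298)
```

View pics/e.png

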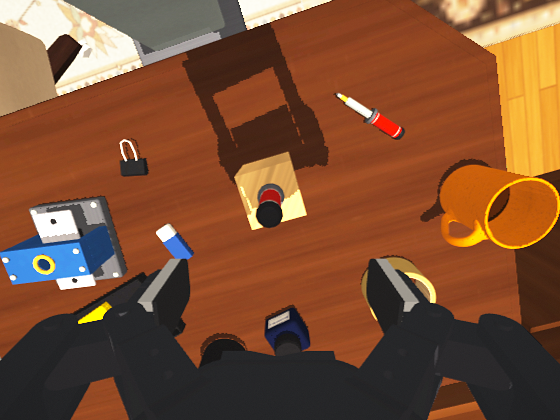

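The wrist view shows the punch upright in the stand: cap at (270,213), stand corner at (290,152), jig bush at (43,265). Punch axis ≈ (0.4928,0.1624), stand ≈ (0.493,0.162), cap z 0.160 as expected. I'll go down and grip.

{"op": "servo_tool", "data": {
  "steps": [
    {"tx": 0.7, "ty": -1.25, "tz": 0, "yaw": 0, "claw": 8.5},
    {"tx": 0, "ty": 0, "tz": -3, "yaw": 0, "claw": 8.5},
    {"tx": 0, "ty": 0, "tz": -3, "yaw": 0, "claw": 8.5},
    {"tx": 0, "ty": 0, "tz": -3, "yaw": 0, "claw": 8.5},
    {"tx": 0, "ty": 0, "tz": -2, "yaw": 0, "claw": 8.5},
    {"tx": 0, "ty": 0, "tz": -1.3, "yaw": 0, "claw": 8.5},
    {"tx": 0, "ty": 0, "tz": 0, "yaw": 0, "claw": 8.5},
    {"tx": 0, "ty": 0, "tz": 0, "yaw": 0, "claw": 3.5},
    {"tx": 0, "ty": 0, "tz": 0, "yaw": 0, "claw": 3.5},
    {"tx": 0, "ty": 0, "tz": 0, "yaw": 0, "claw": 3.0},
    {"tx": 0, "ty": 0, "tz": 0, "yaw": 0, "claw": 2.5},
    {"tx": 0, "ty": 0, "tz": 0, "yaw": 0, "claw": 1.5},
    {"tx": 0, "ty": 0, "tz": 0, "yaw": 0, "claw": 1.5},
    {"tx": 0, "ty": 0, "tz": 0, "yaw": 0, "claw": 1.5},
    {"tx": 0, "ty": 0, "tz": 0, "yaw": 0, "claw": 1.5}
  ],
  "newtons": 70
}}

```text
time_s: 3.2
position: [0.4939, 0.1624, 0.1282]
tool_rot: [[-0.956, 0.293, 0.002], [0.293, 0.956, 0.0], [-0.002, 0.001, -1.0]]
ft_force: [-0.4, 0.3, 5.7]
grip_width: 0.0205
gripper_force: 68.3
```

{"op": "servo_tool", "data": {
  "steps": [
    {"tx": 0, "ty": 0, "tz": 0.5, "yaw": 0, "claw": 1.5},
    {"tx": 0, "ty": 0, "tz": 1.5, "yaw": 0, "claw": 1.5},
    {"tx": 0, "ty": 0, "tz": 2, "yaw": 0, "claw": 1.5},
    {"tx": 0, "ty": 0, "tz": 2, "yaw": 0, "claw": 1.5},
    {"tx": 0, "ty": 0, "tz": 2, "yaw": 0, "claw": 1.5},
    {"tx": 0, "ty": 0, "tz": 2, "yaw": 0, "claw": 1.5},
    {"tx": 0, "ty": 0, "tz": 1, "yaw": 0, "claw": 1.5},
    {"tx": 0, "ty": 0, "tz": 0, "yaw": 0, "claw": 1.5},
    {"tx": 0, "ty": -2.5, "tz": 0, "yaw": 0, "claw": 1.5},
    {"tx": 0, "ty": -3, "tz": 0, "yaw": 0, "claw": 1.5},
    {"tx": 0, "ty": -3, "tz": 0, "yaw": 0, "claw": 1.5},
    {"tx": 0, "ty": -3, "tz": 0, "yaw": 0, "claw": 1.5},
    {"tx": 0, "ty": -3, "tz": 0, "yaw": 0, "claw": 1.5},
    {"tx": 0, "ty": -3, "tz": 0, "yaw": 0, "claw": 1.5},
    {"tx": 0, "ty": -3, "tz": 0, "yaw": 0, "claw": 1.5},
    {"tx": 0, "ty": -2, "tz": 0, "yaw": 0, "claw": 1.5},
    {"tx": 0, "ty": -1, "tz": 0, "yaw": 0, "claw": 1.5},
    {"tx": 0, "ty": 0, "tz": 0, "yaw": 0, "claw": 1.5},
    {"tx": 0, "ty": 0, "tz": 0, "yaw": 0, "claw": 1.5}
  ]
}}

```text
time_s: 5.1
position: [0.4932, -0.0719, 0.2369]
tool_rot: [[-0.956, 0.293, -0.001], [0.293, 0.956, 0.001], [0.001, 0.001, -1.0]]
ft_force: [-0.3, 0.2, -3.6]
grip_width: 0.0205
gripper_force: 69.1
```

```bash
python3 look.py pics/f.png .497 -.126 "((.0755,.0795,.06),(.0797,.083,.02),(.015,.021,.085),(.205,.28,.1))"; python3 - <<'E'
from h import *
o=env.observe(); print(o["ft_force"],o["tool_rot"][:,2])
E
```

```text
[ 0.4932 -0.0717  0.2371] [ 0.4225 -0.0513  0.3995]
0.0755 2885
[ 0.4935 -0.1299  0.0773] ((0.4953879117965698, -0.12797346711158752), (0.10016749799251556, 0.04443993419408798), 80.38949584960938) ((0.4954083561897278, -0.12803170084953308), 0.05450279638171196)
0.0797 157
[ 0.4955 -0.1275  0.0804] ((0.49524015188217163, -0.1274290531873703), (0.024056540802121162, 0.024273395538330078), 69.04936218261719) ((0.4951091706752777, -0.1275920271873474), 0.012875212356448174)
0.015 1603
[ 0.4639 -0.1226  0.0172] ((0.49529942870140076, -0.1277737319469452), (0.09972503036260605, 0.11924779415130615), 80.61164093017578) ((0.4952267110347748, -0.12813641130924225), 0.07575652003288269)
0.205 3897
[ 0.4867 -0.071   0.2595] ((0.49183788895606995, -0.07273981720209122), (0.04780598357319832, 0.023956073448061943), 73.74542999267578) ((0.4856456518173218, -0.07093439251184464), 0.024009983986616135)
[-0.05870754  0.53576842 -3.7270393 ] [-6.43186237e-04  6.24177737e-04 -9.99999598e-01]
```

View pics/f.png

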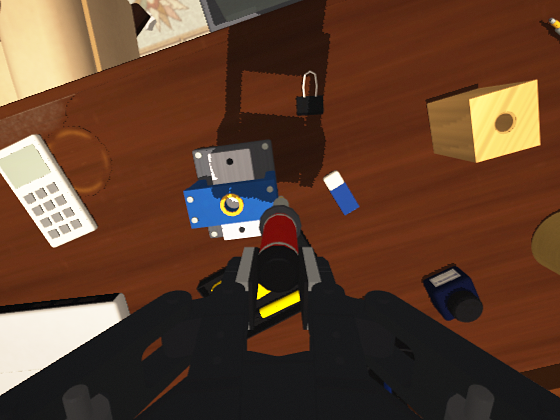

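The view shows the punch held upright with its nose end near (283,200), the bush at (232,205) and the empty stand hole at (505,122). The bush is at (0.4953,-0.1278). Next I measure the held punch's nose axis and the empty stand hole.

```bash
python3 - <<'E'
from h import *
from scipy.optimize import least_squares
np.set_printoptions(precision=4,suppress=True)
s=np.load("w.npz"); a,W=s["a"].astype(int),s["W"]
print("px along 283:",[(r,*(W[r,283]*1000).round(0)) for r in range(190,290,6)])
P=W.reshape(-1,3)
Q=P[(np.hypot(P[:,0]-.493,P[:,1]+.072)<.03)&(P[:,2]>.1)]
cam=np.array(env.camera_model("wrist")["T"])[:3,3]
for lo,hi,r in ((.125,.14,.003),(.146,.196,.007),(.1975,.2015,.015),(.206,.26,.011)):
    q=Q[(Q[:,2]>lo)&(Q[:,2]<hi)]
    q=q[np.hypot(*(q[:,:2]-[.4935,-.072]).T)<r+.005]
    if len(q)<6: print(lo,len(q)); continue
    f=least_squares(lambda c:np.hypot(q[:,0]-c[0],q[:,1]-c[1])-r,[.493,-.072],loss="soft_l1",f_scale=.001)
    print(lo,len(q),q[:,2].min(),q[:,2].max(),f.x,abs(f.fun).mean())
# stand
S=P[(P[:,2]>.084)&(P[:,2]<.092)&(np.hypot(P[:,0]-.493,P[:,1]-.162)<.06)]
print(len(S),cv2.minAreaRect(S[:,:2].astype(np.float32)))
E
```

```text
px along 283: [(190, np.float64(515.0), np.float64(-73.0), np.float64(-1.0)), (196, np.float64(523.0), np.float64(-75.0), np.float64(-1.0)), (202, np.float64(487.0), np.float64(-67.0), np.float64(160.0)), (208, np.float64(480.0), np.float64(-65.0), np.float64(202.0)), (214, np.float64(483.0), np.float64(-66.0), np.float64(206.0)), (220, np.float64(483.0), np.float64(-67.0), np.float64(218.0)), (226, np.float64(483.0), np.float64(-67.0), np.float64(228.0)), (232, np.float64(483.0), np.float64(-67.0), np.float64(238.0)), (238, np.float64(483.0), np.float64(-67.0), np.float64(247.0)), (244, np.float64(483.0), np.float64(-67.0), np.float64(256.0)), (250, np.float64(482.0), np.float64(-67.0), np.float64(265.0)), (256, np.float64(484.0), np.float64(-68.0), np.float64(268.0)), (262, np.float64(487.0), np.float64(-68.0), np.float64(268.0)), (268, np.float64(490.0), np.float64(-69.0), np.float64(268.0)), (274, np.float64(492.0), np.float64(-70.0), np.float64(270.0)), (280, np.float64(495.0), np.float64(-71.0), np.float64(269.0)), (286, np.float64(499.0), np.float64(-72.0), np.float64(269.0))]
0.125 10 0.12510457915303852 0.13462925095496692 [ 0.4926 -0.0706] 0.0004022033195675926
0.146 98 0.1461370016002861 0.1680547288533547 [ 0.4931 -0.0713] 0.0001279671035616021
0.1975 192 0.19754718185939982 0.2014830030255612 [ 0.494 -0.072] 0.0012251312750005533
0.206 1060 0.20633889739633995 0.25997718440883216 [ 0.4928 -0.0726] 0.00023558057760022274
4201 ((0.4934883415699005, 0.1617247462272644), (0.06617570668458939, 0.06457296758890152), 89.20220947265625)
```

{"op": "servo_tool", "data": {
  "steps": [
    {"tx": 0.12, "ty": -2.8, "tz": 0, "yaw": 0, "claw": 1.5},
    {"tx": 0.1, "ty": -2.85, "tz": 0, "yaw": 0, "claw": 1.5},
    {"tx": 0, "ty": 0, "tz": -1, "yaw": 0, "claw": 1.5},
    {"tx": 0, "ty": 0, "tz": -1.5, "yaw": 0, "claw": 1.5},
    {"tx": 0, "ty": 0, "tz": -1, "yaw": 0, "claw": 1.5},
    {"tx": 0, "ty": 0, "tz": 0, "yaw": 0, "claw": 1.5},
    {"tx": 0, "ty": 0, "tz": 0, "yaw": 0, "claw": 1.5}
  ]
}}

```text
time_s: 5.85
position: [0.4957, -0.1286, 0.2027]
tool_rot: [[-0.956, 0.293, 0.0], [0.293, 0.956, -0.0], [-0.0, 0.0, -1.0]]
ft_force: [-0.7, -0.3, -3.5]
grip_width: 0.0202
gripper_force: 69.3
```

```bash
cat > nose.py <<'E'
from h import *
import sys
from scipy.optimize import least_squares
np.set_printoptions(precision=4,suppress=True)
a,d,W,m=grab("wrist"); o=env.observe(); t=o["position"]; print(t,o["ft_force"])
P=W.reshape(-1,3); n=t[2]-.093
Q=P[(np.hypot(P[:,0]-t[0],P[:,1]-t[1])<.03)]
for lo,hi,r in ((-.02,-.002,.003),(.002,.05,.007),(.062,.115,.011)):
    q=Q[(Q[:,2]>lo+n)&(Q[:,2]<hi+n)&(Q[:,2]>.084)]
    q=q[np.hypot(*(q[:,:2]-t[:2]).T)<r+.004]
    if len(q)<6: print(lo,len(q)); continue
    f=least_squares(lambda c:np.hypot(q[:,0]-c[0],q[:,1]-c[1])-r,t[:2],loss="soft_l1",f_scale=.0005)
    print(r,len(q),q[:,2].min(),q[:,2].max(),f.x,abs(f.fun).mean())
b=P[(P[:,2]>.0797)&(P[:,2]<.0825)&(np.hypot(P[:,0]-.4953,P[:,1]+.1278)<.018)]
print(len(b),cv2.minEnclosingCircle(b[:,:2].astype(np.float32)))
br=P[(P[:,2]>.0755)&(P[:,2]<.0795)&(np.hypot(P[:,0]-.497,P[:,1]+.126)<.06)]
print(len(br),cv2.minAreaRect(br[:,:2].astype(np.float32)))
save(sys.argv[1],cv2.resize(a[130:270,190:390],None,fx=4,fy=4,interpolation=cv2.INTER_CUBIC))
E
python3 nose.py pics/g.png
```

```text
[ 0.4959 -0.1288  0.203 ] [-0.0083  0.0316 -3.7868]
0.003 7 0.091022303286999 0.09891329014901445 [ 0.4956 -0.1275] 0.00041100282604566296
0.007 100 0.11204673547327904 0.13563422370357747 [ 0.496 -0.128] 0.00013151138884690884
0.011 1052 0.17205371320289425 0.22296676900515192 [ 0.4954 -0.1293] 0.0002411131617756456
150 ((0.4952312111854553, -0.12786565721035004), 0.012649060226976871)
3628 ((0.49543434381484985, -0.12782853841781616), (0.10016189515590668, 0.044458430260419846), 80.5496597290039)
```

View pics/g.png

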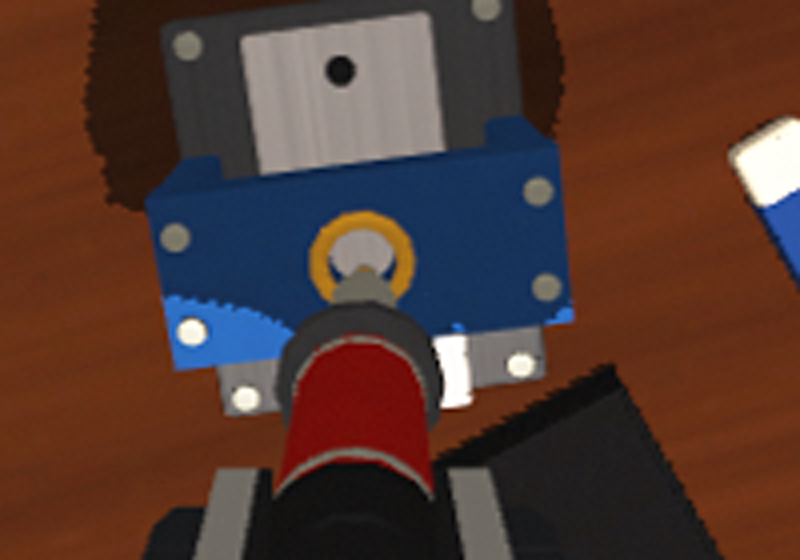

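The tip is about to enter the bush (ring centre at (362,262) in the crop). The nose is only 0.6 mm off in x.

{"op": "servo_tool", "data": {
  "steps": [
    {"tx": -0.06, "ty": 0, "tz": 0, "yaw": 0, "claw": 1.5},
    {"tx": 0, "ty": 0, "tz": -1, "yaw": 0, "claw": 1.5},
    {"tx": 0, "ty": 0, "tz": -1, "yaw": 0, "claw": 1.5},
    {"tx": 0, "ty": 0, "tz": -0.4, "yaw": 0, "claw": 1.5},
    {"tx": 0, "ty": 0, "tz": -0.2, "yaw": 0, "claw": 1.5},
    {"tx": 0, "ty": 0, "tz": 0, "yaw": 0, "claw": 1.5}
  ]
}}

```text
time_s: 6.5
position: [0.4949, -0.1292, 0.1761]
tool_rot: [[-0.956, 0.293, -0.001], [0.293, 0.956, 0.0], [0.001, 0.0, -1.0]]
ft_force: [0.5, -0.4, -4.5]
grip_width: 0.0204
gripper_force: 69.3
```

{"op": "servo_tool", "data": {
  "steps": [
    {"tx": 0, "ty": 0, "tz": -0.15, "yaw": 0, "claw": 1.5},
    {"tx": 0, "ty": 0, "tz": -0.15, "yaw": 0, "claw": 1.5},
    {"tx": 0, "ty": 0, "tz": 0, "yaw": 0, "claw": 1.5}
  ]
}}

```text
time_s: 6.8
position: [0.4949, -0.1292, 0.1734]
tool_rot: [[-0.956, 0.293, -0.0], [0.293, 0.956, 0.0], [0.0, 0.0, -1.0]]
ft_force: [-0.3, 0.1, -3.8]
grip_width: 0.02
gripper_force: 69.3
```

{"op": "servo_tool", "data": {
  "steps": [
    {"tx": 0, "ty": 0, "tz": -0.15, "yaw": 0, "claw": 1.5},
    {"tx": 0, "ty": 0, "tz": -0.15, "yaw": 0, "claw": 1.5},
    {"tx": 0, "ty": 0, "tz": 0, "yaw": 0, "claw": 1.5}
  ]
}}

```text
time_s: 7.1
position: [0.4948, -0.1292, 0.1702]
tool_rot: [[-0.956, 0.293, -0.0], [0.293, 0.956, 0.0], [0.0, 0.0, -1.0]]
ft_force: [0.0, -0.5, -3.8]
grip_width: 0.0204
gripper_force: 69.3
```

The nose is in the bush without lateral force. Now I feel for the plate.

{"op": "servo_tool", "data": {
  "steps": [
    {"tx": 0, "ty": 0, "tz": -0.1, "yaw": 0, "claw": 1.5},
    {"tx": 0, "ty": 0, "tz": -0.1, "yaw": 0, "claw": 1.5},
    {"tx": 0, "ty": 0, "tz": -0.1, "yaw": 0, "claw": 1.5},
    {"tx": 0, "ty": 0, "tz": 0, "yaw": 0, "claw": 1.5},
    {"tx": 0, "ty": 0, "tz": 0, "yaw": 0, "claw": 1.5}
  ]
}}

```text
time_s: 7.6
position: [0.495, -0.1292, 0.1674]
tool_rot: [[-0.956, 0.293, -0.0], [0.293, 0.956, -0.0], [0.0, -0.0, -1.0]]
ft_force: [-0.1, 0.3, -3.6]
grip_width: 0.0202
gripper_force: 69.3
```

{"op": "servo_tool", "data": {
  "steps": [
    {"tx": 0, "ty": 0, "tz": -0.1, "yaw": 0, "claw": 1.5},
    {"tx": 0, "ty": 0, "tz": -0.1, "yaw": 0, "claw": 1.5},
    {"tx": 0, "ty": 0, "tz": -0.1, "yaw": 0, "claw": 1.5},
    {"tx": 0, "ty": 0, "tz": 0, "yaw": 0, "claw": 1.5}
  ]
}}

```text
time_s: 8.0
position: [0.4949, -0.1292, 0.1642]
tool_rot: [[-0.956, 0.293, -0.0], [0.293, 0.956, 0.0], [0.0, 0.0, -1.0]]
ft_force: [0.1, 0.2, -3.4]
grip_width: 0.0203
gripper_force: 69.3
```

{"op": "servo_tool", "data": {
  "steps": [
    {"tx": 0, "ty": 0, "tz": -0.1, "yaw": 0, "claw": 1.5},
    {"tx": 0, "ty": 0, "tz": -0.1, "yaw": 0, "claw": 1.5},
    {"tx": 0, "ty": 0, "tz": 0, "yaw": 0, "claw": 1.5}
  ]
}}

```text
time_s: 8.3
position: [0.4949, -0.1292, 0.1623]
tool_rot: [[-0.956, 0.293, -0.0], [0.293, 0.956, 0.0], [0.0, 0.0, -1.0]]
ft_force: [-0.3, 0.2, -2.7]
grip_width: 0.0204
gripper_force: 69.3
```

{"op": "servo_tool", "data": {
  "steps": [
    {"tx": 0, "ty": 0, "tz": -0.1, "yaw": 0, "claw": 1.5},
    {"tx": 0, "ty": 0, "tz": -0.1, "yaw": 0, "claw": 1.5},
    {"tx": 0, "ty": 0, "tz": 0, "yaw": 0, "claw": 1.5}
  ]
}}

```text
time_s: 8.6
position: [0.4949, -0.1292, 0.1603]
tool_rot: [[-0.956, 0.293, -0.0], [0.293, 0.956, 0.0], [0.0, 0.0, -1.0]]
ft_force: [-0.5, 0.8, -3.5]
grip_width: 0.0205
gripper_force: 69.3
```

No contact yet.

{"op": "servo_tool", "data": {
  "steps": [
    {"tx": 0, "ty": 0, "tz": -0.1, "yaw": 0, "claw": 1.5},
    {"tx": 0, "ty": 0, "tz": -0.1, "yaw": 0, "claw": 1.5},
    {"tx": 0, "ty": 0, "tz": -0.1, "yaw": 0, "claw": 1.5},
    {"tx": 0, "ty": 0, "tz": 0, "yaw": 0, "claw": 1.5}
  ]
}}

```text
time_s: 9.0
position: [0.495, -0.1292, 0.1574]
tool_rot: [[-0.956, 0.293, -0.0], [0.293, 0.956, 0.0], [0.0, 0.0, -1.0]]
ft_force: [-0.5, -0.3, -2.8]
grip_width: 0.0205
gripper_force: 69.4
```

{"op": "servo_tool", "data": {
  "steps": [
    {"tx": 0, "ty": 0, "tz": -0.1, "yaw": 0, "claw": 1.5},
    {"tx": 0, "ty": 0, "tz": -0.1, "yaw": 0, "claw": 1.5},
    {"tx": 0, "ty": 0, "tz": -0.1, "yaw": 0, "claw": 1.5},
    {"tx": 0, "ty": 0, "tz": 0, "yaw": 0, "claw": 1.5}
  ]
}}

```text
time_s: 9.4
position: [0.4953, -0.1294, 0.1549]
tool_rot: [[-0.956, 0.293, 0.001], [0.293, 0.956, -0.001], [-0.001, -0.0, -1.0]]
ft_force: [-0.0, -0.4, 3.4]
grip_width: 0.0201
gripper_force: 70.0
```

Contact at about 7 N (≈2.8 mm in). Continue in small steps.

{"op": "servo_tool", "data": {
  "steps": [
    {"tx": 0, "ty": 0, "tz": -0.1, "yaw": 0, "claw": 1.5},
    {"tx": 0, "ty": 0, "tz": -0.1, "yaw": 0, "claw": 1.5},
    {"tx": 0, "ty": 0, "tz": 0, "yaw": 0, "claw": 1.5}
  ]
}}

```text
time_s: 9.7
position: [0.4955, -0.1295, 0.1532]
tool_rot: [[-0.956, 0.293, 0.002], [0.293, 0.956, -0.001], [-0.002, -0.0, -1.0]]
ft_force: [-0.3, -0.1, 7.6]
grip_width: 0.0204
gripper_force: 70.4
```

{"op": "servo_tool", "data": {
  "steps": [
    {"tx": 0, "ty": 0, "tz": -0.1, "yaw": 0, "claw": 1.5},
    {"tx": 0, "ty": 0, "tz": 0, "yaw": 0, "claw": 1.5}
  ]
}}

```text
time_s: 9.9
position: [0.4957, -0.1296, 0.1525]
tool_rot: [[-0.956, 0.293, 0.003], [0.293, 0.956, -0.001], [-0.003, -0.001, -1.0]]
ft_force: [-0.6, 0.1, 9.4]
grip_width: 0.0203
gripper_force: 70.6
```

{"op": "servo_tool", "data": {
  "steps": [
    {"tx": 0, "ty": 0, "tz": -0.1, "yaw": 0, "claw": 1.5},
    {"tx": 0, "ty": 0, "tz": 0, "yaw": 0, "claw": 1.5}
  ]
}}

```text
time_s: 10.1
position: [0.4959, -0.1297, 0.1518]
tool_rot: [[-0.956, 0.293, 0.003], [0.293, 0.956, -0.002], [-0.004, -0.001, -1.0]]
ft_force: [0.6, 0.4, 11.0]
grip_width: 0.0204
gripper_force: 70.7
```

{"op": "servo_tool", "data": {
  "steps": [
    {"tx": 0, "ty": 0, "tz": -0.05, "yaw": 0, "claw": 1.5},
    {"tx": 0, "ty": 0, "tz": 0, "yaw": 0, "claw": 1.5}
  ]
}}

```text
time_s: 10.3
position: [0.4952, -0.1293, 0.1503]
tool_rot: [[-0.956, 0.293, 0.001], [0.293, 0.956, -0.0], [-0.001, -0.0, -1.0]]
ft_force: [-0.1, 0.8, -3.9]
grip_width: 0.0204
gripper_force: 69.4
```

Tripped: the force fell to the bare weight. Hold briefly, lift out and go back above the stand.

{"op": "servo_tool", "data": {
  "steps": [
    {"tx": 0, "ty": 0, "tz": 0, "yaw": 0, "claw": 1.5},
    {"tx": 0, "ty": 0, "tz": 0.5, "yaw": 0, "claw": 1.5},
    {"tx": 0, "ty": 0, "tz": 1, "yaw": 0, "claw": 1.5},
    {"tx": 0, "ty": 0, "tz": 1.5, "yaw": 0, "claw": 1.5},
    {"tx": 0, "ty": 0, "tz": 2, "yaw": 0, "claw": 1.5},
    {"tx": 0, "ty": 0, "tz": 2, "yaw": 0, "claw": 1.5},
    {"tx": 0, "ty": 0, "tz": 1.5, "yaw": 0, "claw": 1.5},
    {"tx": 0, "ty": 3, "tz": 0, "yaw": 0, "claw": 1.5},
    {"tx": 0, "ty": 3, "tz": 0, "yaw": 0, "claw": 1.5},
    {"tx": 0, "ty": 3, "tz": 0, "yaw": 0, "claw": 1.5},
    {"tx": 0, "ty": 3, "tz": 0, "yaw": 0, "claw": 1.5},
    {"tx": 0, "ty": 3, "tz": 0, "yaw": 0, "claw": 1.5},
    {"tx": 0, "ty": 3, "tz": 0, "yaw": 0, "claw": 1.5},
    {"tx": 0, "ty": 3, "tz": 0, "yaw": 0, "claw": 1.5},
    {"tx": 0, "ty": 3, "tz": 0, "yaw": 0, "claw": 1.5},
    {"tx": -0.15, "ty": 3, "tz": 0, "yaw": 0, "claw": 1.5},
    {"tx": 0, "ty": 2, "tz": 0, "yaw": 0, "claw": 1.5},
    {"tx": 0, "ty": 0, "tz": 0, "yaw": 0, "claw": 1.5},
    {"tx": 0, "ty": 0, "tz": 0, "yaw": 0, "claw": 1.5}
  ]
}}

```text
time_s: 12.2
position: [0.4933, 0.1607, 0.2352]
tool_rot: [[-0.956, 0.293, -0.0], [0.293, 0.956, -0.0], [-0.0, -0.0, -1.0]]
ft_force: [0.5, 0.6, -3.7]
grip_width: 0.0199
gripper_force: 69.5
```

```bash
sed -i '/^b=P/,$d' nose.py; cat >> nose.py <<'E'
S=P[(P[:,2]>.084)&(P[:,2]<.0905)&(np.hypot(P[:,0]-.493,P[:,1]-.162)<.06)]
print(len(S),cv2.minAreaRect(S[:,:2].astype(np.float32)))
c=P[(np.hypot(P[:,0]-t[0],P[:,1]-t[1])<.008)&(P[:,2]>t[2]+.02)&(P[:,2]<t[2]+.05)]; print("cap z",np.median(c[:,2]))
save(sys.argv[1],cv2.resize(a[130:270,190:390],None,fx=4,fy=4,interpolation=cv2.INTER_CUBIC))
E
python3 nose.py pics/i.png
```

```text
[0.4934 0.1603 0.2351] [ 0.7341  0.1557 -3.8299]
-0.02 0
0.007 97 0.14437936915287064 0.165975530207401 [0.4933 0.1613] 0.00014204126254533105
0.011 1064 0.2041951983712868 0.2559683837309932 [0.4929 0.1601] 0.0002376041201493266
2867 ((0.49317488074302673, 0.1618977040052414), (0.06410685181617737, 0.06422552466392517), 89.24981689453125)
cap z 0.2669581966151954
```

View pics/i.png

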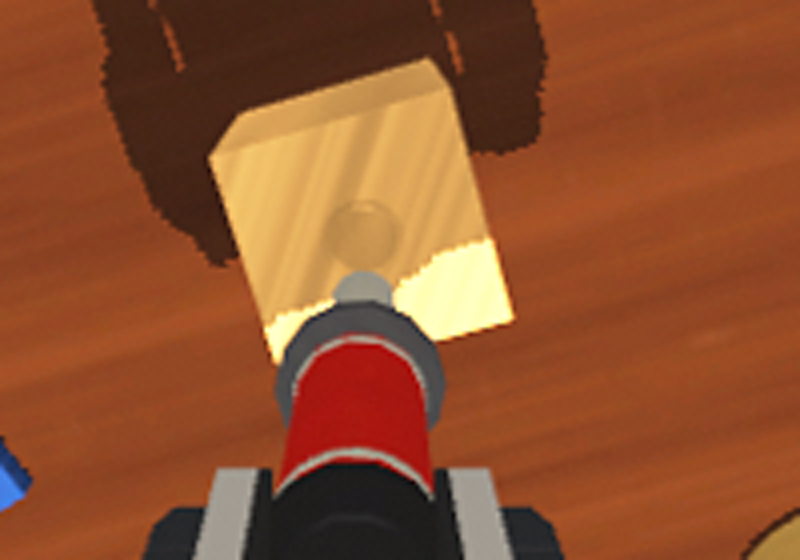

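The fired punch hangs over the stand, nose end at (362,285) and hole at (363,233) in the crop. The nose is 0.3–0.6 mm short in y. I correct that and insert.

{"op": "servo_tool", "data": {
  "steps": [
    {"tx": 0, "ty": 0.07, "tz": -1, "yaw": 0, "claw": 1.5},
    {"tx": 0, "ty": 0, "tz": -2, "yaw": 0, "claw": 1.5},
    {"tx": 0, "ty": 0, "tz": -1, "yaw": 0, "claw": 1.5},
    {"tx": 0, "ty": 0, "tz": -1, "yaw": 0, "claw": 1.5},
    {"tx": 0, "ty": 0, "tz": -0.5, "yaw": 0, "claw": 1.5},
    {"tx": 0, "ty": 0, "tz": -0.5, "yaw": 0, "claw": 1.5},
    {"tx": 0, "ty": 0, "tz": 0, "yaw": 0, "claw": 1.5}
  ]
}}

```text
time_s: 12.95
position: [0.4934, 0.1614, 0.1746]
tool_rot: [[-0.956, 0.293, -0.001], [0.293, 0.956, -0.0], [0.0, -0.0, -1.0]]
ft_force: [0.1, 0.2, -4.2]
grip_width: 0.0201
gripper_force: 69.5
```

{"op": "servo_tool", "data": {
  "steps": [
    {"tx": 0, "ty": 0, "tz": -0.8, "yaw": 0, "claw": 1.5},
    {"tx": 0, "ty": 0, "tz": -1, "yaw": 0, "claw": 1.5},
    {"tx": 0, "ty": 0, "tz": -1, "yaw": 0, "claw": 1.5},
    {"tx": 0, "ty": 0, "tz": -1, "yaw": 0, "claw": 1.5},
    {"tx": 0, "ty": 0, "tz": -0.5, "yaw": 0, "claw": 1.5},
    {"tx": 0, "ty": 0, "tz": 0, "yaw": 0, "claw": 1.5}
  ]
}}

```text
time_s: 13.55
position: [0.4931, 0.1614, 0.131]
tool_rot: [[-0.956, 0.294, -0.002], [0.294, 0.956, -0.0], [0.002, -0.001, -1.0]]
ft_force: [-0.6, -0.2, -3.6]
grip_width: 0.0202
gripper_force: 69.5
```

{"op": "servo_tool", "data": {
  "steps": [
    {"tx": 0, "ty": 0, "tz": -0.1, "yaw": 0, "claw": 1.5},
    {"tx": 0, "ty": 0, "tz": -0.1, "yaw": 0, "claw": 1.5},
    {"tx": 0, "ty": 0, "tz": 0, "yaw": 0, "claw": 1.5}
  ]
}}

```text
time_s: 13.85
position: [0.4936, 0.1615, 0.1301]
tool_rot: [[-0.956, 0.293, 0.0], [0.293, 0.956, 0.0], [-0.0, 0.0, -1.0]]
ft_force: [-0.2, -0.8, -3.6]
grip_width: 0.02
gripper_force: 69.5
```

{"op": "servo_tool", "data": {
  "steps": [
    {"tx": 0, "ty": 0, "tz": -0.05, "yaw": 0, "claw": 1.5},
    {"tx": 0, "ty": 0, "tz": -0.05, "yaw": 0, "claw": 1.5},
    {"tx": 0, "ty": 0, "tz": 0, "yaw": 0, "claw": 1.5}
  ]
}}

```text
time_s: 14.15
position: [0.4935, 0.1615, 0.1289]
tool_rot: [[-0.956, 0.293, 0.0], [0.293, 0.956, -0.0], [-0.0, 0.0, -1.0]]
ft_force: [-0.3, -0.2, -4.8]
grip_width: 0.0204
gripper_force: 69.5
```

{"op": "servo_tool", "data": {
  "steps": [
    {"tx": 0, "ty": 0, "tz": -0.05, "yaw": 0, "claw": 1.5},
    {"tx": 0, "ty": 0, "tz": -0.05, "yaw": 0, "claw": 1.5},
    {"tx": 0, "ty": 0, "tz": 0, "yaw": 0, "claw": 1.5}
  ]
}}

```text
time_s: 14.45
position: [0.4938, 0.1616, 0.1284]
tool_rot: [[-0.956, 0.293, 0.001], [0.293, 0.956, 0.0], [-0.001, 0.0, -1.0]]
ft_force: [0.7, 0.7, 0.2]
grip_width: 0.0204
gripper_force: 69.9
```

The collar is resting on the stand: the force rose 4 N at exactly the expected height. Release and retreat upward.

{"op": "servo_tool", "data": {
  "steps": [
    {"tx": 0, "ty": 0, "tz": 0, "yaw": 0, "claw": 2.4},
    {"tx": 0, "ty": 0, "tz": 0, "yaw": 0, "claw": 2.8},
    {"tx": 0, "ty": 0, "tz": 0, "yaw": 0, "claw": 3.5},
    {"tx": 0, "ty": 0, "tz": 0, "yaw": 0, "claw": 6},
    {"tx": 0, "ty": 0, "tz": 0, "yaw": 0, "claw": 8.5},
    {"tx": 0, "ty": 0, "tz": 0, "yaw": 0, "claw": 8.5},
    {"tx": 0, "ty": 0, "tz": 0, "yaw": 0, "claw": 8.5},
    {"tx": 0, "ty": 0, "tz": 0, "yaw": 0, "claw": 8.5},
    {"tx": 0, "ty": 0, "tz": 2, "yaw": 0, "claw": 8.5},
    {"tx": 0, "ty": 0, "tz": 3, "yaw": 0, "claw": 8.5},
    {"tx": 0, "ty": 0, "tz": 3, "yaw": 0, "claw": 8.5},
    {"tx": 0, "ty": 0, "tz": 3, "yaw": 0, "claw": 8.5},
    {"tx": 0, "ty": 0, "tz": 1, "yaw": 0, "claw": 8.5},
    {"tx": 0, "ty": 0, "tz": 0, "yaw": 0, "claw": 8.5},
    {"tx": 0, "ty": 0, "tz": 0, "yaw": 0, "claw": 8.5}
  ]
}}

```text
time_s: 15.95
position: [0.493, 0.1614, 0.2465]
tool_rot: [[-0.956, 0.293, -0.002], [0.293, 0.956, -0.0], [0.002, -0.001, -1.0]]
ft_force: [0.4, -0.5, -0.1]
grip_width: 0.0848
gripper_force: 0.0
```

```bash
python3 look.py pics/j.png .494 .163 "((.084,.092,.06),(.157,.166,.03),(.166,.2,.03))"
```

```text
[0.4929 0.1614 0.2463] [0.4226 0.1822 0.4092]
0.084 2433
[0.4879 0.1638 0.0872] ((0.49325889348983765, 0.16190961003303528), (0.06409431993961334, 0.06423161178827286), 89.26473999023438) ((0.4931182861328125, 0.1620940864086151), 0.04488655924797058)
0.157 484
[0.4926 0.1614 0.1595] ((0.49317508935928345, 0.16151107847690582), (0.021615320816636086, 0.021695831790566444), 72.20682525634766) ((0.4931310713291168, 0.16128049790859222), 0.011609618552029133)
0.166 0
```

View pics/j.png

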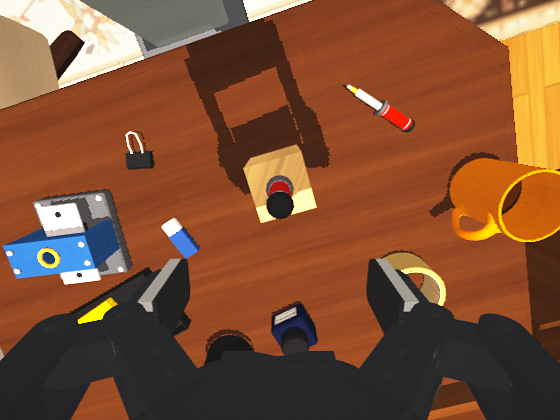

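The punch stands upright in the stand, cap at (280,205) and z 0.1595 as at the start. It sits within 1 mm of the hole's axis, and the gripper is clear. I hand the job in.

```bash
python3 -c "
from rig import env
print(env.close_job())"
```

```text
the job is handed in; nothing more can be done
None
```

The job is handed in: the punch went upright into the bush, tripped at about 15 N and wasn't pressed further; it is back in its stand, fully home and released, with the nearby things seen undisturbed (no verdict was returned).

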